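# Refill and lock the bathroom soap dock

## Task

Take the dark brown refill cartridge from the wooden tray and slide it down into the empty sleeve of the grey dock until it is fully home, lowering it in rather than dropping it. Then lock it in by plugging the orange-handled lock plug fully into the rectangular socket between the two sleeves, its flange flat on the dock. Leave all the other things standing where they are.

Things in the scene. Friction and masses are not known exactly. Their poses are not given: they have to be found in the camera images.
- cartridge: Dark brown refill cartridge standing in one of the tray's three places. Origin: centre of its underside, z up. Body 64 (x) x 44 (y) x 79 mm high, white labels on the x faces; on top a gold cap block 34 (x) x 30 (y) mm, 79 to 119 mm up: grip here. 0.2 to 0.35 kg. Fits either way round (half a turn). Home, its brown shoulder is 1 mm below the dock's top.
- plug: Lock plug standing on the counter. Origin: centre of the underside, z up. Steel shank 40 (x) x 28 (y) mm, 0 to 40 mm up; orange flange 56 (x) x 66 (y) mm, 40 to 48 mm up; orange grip 22 (x) x 40 (y) mm, 48 to 88 mm up: grip across x, for in the dock the gold caps stand 4 mm past the flange's y ends. 0.13 to 0.25 kg. Fits either way round. Seated, the flange overlaps both sleeves by 4 mm.
- dock: Grey block fixed to the counter, 100 (x) x 180 (y) x 86 mm high. Origin: centre of its underside, z up. Two sleeves open at the top, 67 (x) x 47 (y) mm, 80 mm deep, 3 mm chamfer at the mouth: the empty one at y = -52 mm; the one at y = +52 mm holds the honey cartridge. Between them, at y = 0, the lock socket, 43 (x) x 31 (y) mm, 80 mm deep.
- sleeve_floor (a point): Centre of the floor of the dock's empty sleeve, 6 mm above the counter, axes as the dock: the cartridge's origin belongs here.
- lock_mouth (a point): Centre of the mouth of the lock socket in the dock's top face (86 mm above the counter), axes as the dock. The plug's origin belongs 40 mm below it.
- tray: Light wooden tray fixed to the counter, 110 (x) x 280 (y) x 20 mm high, walls and floor 5 mm, origin at the centre of its underside. Holds the cartridge and the two pump bottles in a row along its y, about 88 mm apart.
- neighbour: Honey-coloured cartridge already in the dock's other sleeve, same shape as the dark one, its gold cap reaching 125 mm above the counter. Leave alone.
- pump_dark: Dark brown pump bottle in the tray, square body 56 x 56 x 130 mm high, gold pump up to 185 mm with a spout reaching 41 mm to its -x. Origin at the centre of its underside. Leave alone.
- pump_honey: Honey-coloured pump bottle in the tray, same size as the dark one. Leave alone.
- tumbler: Green glass tumbler, 70 mm across, 100 mm high, origin at the centre of its underside. Leave alone.
- jar: White jar with a wooden lid, 66 mm across, 85 mm high, origin at the centre of its underside. Leave alone.
- lotion: Small blue lotion bottle, 38 mm across, 110 mm high, origin at the centre of its underside. Leave alone.
- hairbrush: Wooden hairbrush lying on its back behind the tray, black bristle pad up, 198 mm long along its x, 55 mm wide, 27 mm high. Leave alone.
- soap: Yellow bar of soap 50 x 80 x 25 mm in a blue dish (85 x 120 x 22 mm). Leave alone.

How it is judged (in metres and radians):
On the way, in this order (a step that is already met when the one before it is completed fails the run):
1. the dark cartridge is fully home in the empty sleeve (z of cartridge in the frame of sleeve_floor between -0.004 and 0.004 m and horizontal distance between cartridge and sleeve_floor below 0.005 m and angle between cartridge's own z axis and vertical below 0.05 rad and angle between the x axis of cartridge and the x axis of dock, either way round below 0.08 rad), for 0.2 s.
2. with the cartridge still home, the lock plug is fully seated in the socket (all of step 1 and z of plug in the frame of lock_mouth below -0.036 m and horizontal distance between plug and lock_mouth below 0.005 m and angle between plug's own z axis and vertical below 0.06 rad and angle between the x axis of plug and the x axis of dock, either way round below 0.1 rad), for 0.2 s.
At the end, for the whole second after the job is handed in: Cartridge in the once empty sleeve: 4 mm from its floor, 5 mm from centre, upright to 0.05 rad, square to 0.08. Plug in the socket: flange 4 mm from the dock top, 5 mm from centre, upright to 0.06 rad, square to 0.1. Either way round; both at rest (under 20 mm/s) (all of step 2 and linear speed of each of cartridge, plug below 0.02 m/s); the robot touches nothing.
It fails at once if the cartridge is dropped down the sleeve (faster than 0.6 m/s inside it) (horizontal distance between cartridge and sleeve_floor below 0.015 m and z of cartridge in the frame of sleeve_floor below 0.075 m and linear speed of cartridge above 0.6 m/s).
It fails at once if one of the other things is moved more than 30 mm (distance of any of pump_dark, pump_honey, neighbour, tumbler, jar, lotion, hairbrush, soap from where it was at the start of the episode above 0.03 m).
It fails at once if a bottle, the jar or the tumbler is tipped over (angle between any of pump_dark, pump_honey, tumbler, jar, lotion's own z axis and vertical above 0.5 rad).
It also fails if it takes over 64 s, if anything falls off the work surface, if the arm or the gripper's body presses on something with over 40 N, if the wrist force passes 120 N, or if a joint passes its speed limit or range.

## Robot

A 6-joint arm with a two-finger parallel gripper is mounted at the origin on the work surface. World frame = base frame: x ahead of the robot, y to its left, z up, the work surface at z = 0. Lengths are in m, angles in degrees, forces in N, time in s.
With the tool pointing down it reaches from about 0.275 to 0.975 m from the base axis. Payload 8.4 kg.
Tool frame: the origin (TCP) lies at the centre of the arm's flange, where the gripper is bolted on; the fingertips stand 190 mm ahead of it and the grasp point (between the pads) lies ctrl.grip_depth ahead of it (ctrl.grip_depth is the distance from the TCP to the grasp point, in m); x points along the fingers, z is the direction in which the jaws open and shut, and the axes are right-handed (so a half turn about x gives the same grasp; the last joint's range is limited). The gripper opens to 92 mm and grips with 3 to 60 N. Pads are 20 mm wide; open, the fingers measure 128 mm over their backs; the gripper's body (75 mm by 189 mm) begins 69 mm behind the grasp point.
Start: joints at [72.284, 20.225, 93.587, -0, 66.188, -0.138], TCP at [0.189, 0.596, 0.405] pointing down, gripper open.
Joint ranges: [-150.9, 150.9], [-52.94, 120.26], [3.33, 152.33], [-74.26, 254.26], [0, 154.13], [-172.89, 172.89]. Speed limits (degrees/s): [127.2, 127.2, 159.86, 180, 180, 180].

## Interface

Orientations are given as a 3x3 rotation matrix whose columns are the frame's x, y, z axes.
In Python, from rig import ctrl, vision, ticket gives the robot as it stands.
- The arm moves only by the tool move_arm, never from a script. Its argument "increments" is a list of rows, each a list of 5 numbers: the finger opening in m, from 0 to 0.0919, then the shift along the tool's x, y, z in m, then the turn about the tool's x in rad. A call has 1 to 8 rows; each row shifts and turns the commanded pose from where the row before left it, along the tool's axes as they then stand; what a row does not reach is not made up. A row lasts 1/8 s, in which the tool goes at most 62.5 mm and 10.7 degrees, less where a joint would pass 70% of its speed; a pose out of reach is approached as far as the arm can. A call is refused whole if a number of a shift passes 0.0625 or a number of a turn 0.188, either way. A call with a gripper value outside its range is refused whole. The fingers move at their own pace and stop on an object; the grip force is fixed at half the most. Time passes only in rows, so rows that do not move let the fingers close. It gives the time, the measured TCP pose, the force and the opening at its end, in the units of the state.
- ctrl.read_state(): the state, without advancing time (a new reading comes with each control period).
- vision.camera(name): name is "scene" or "top" or "wrist"; returns a dict with "color" (384x512x3 uint8, blue, green, red), "depth" (384x512 float32, m along the optical axis (not along the pixel's ray), 0 where there is no reading), "camera_matrix" (3x3 intrinsics, pixels), "T" (4x4, takes a point from camera to world coordinates); the wrist camera has in their place "mount" (4x4, takes a point from camera to tool coordinates, whose origin is the TCP and whose axes are the tool frame's). Camera axes: x right, y down, z forward; pixel columns grow to the right and rows downward; lengths in m; the calibration is good to about 2 mm. A picture is of the moment at which its call begins: read the wrist's pose just before it.
- ticket.close_job(): hands the job in, once; it reports no verdict.
The state is a dict: "time_s": time; "joint_positions": joint angles; "joint_vel": joint speeds; "effort": joint torques, N m; "eef_pos": TCP position; "tool_rot": TCP orientation; "contact_force": force on the tool from outside, world axes, zero at the start; "torque": the same for the moment, N m; "grip_width": finger opening in m.
Only numpy, scipy, OpenCV 4.12 (cv2) and the standard library are available. Lean on these libraries where they do the work, as an engineer would, in place of code of your own. Each camera call takes 0.05 s, during which the arm holds its last target. There are 200 camera calls.

## Working session

There is one attempt and no reset: what is moved stays moved. The work goes in short steps, Python scripts to look and compute and a tool call to move; the robot and the scene stay as the last step left them, time stands still between calls to the robot, and variables do not carry over. Pictures are saved under pics/ and viewed, about 8 in all and at most 12, crops included, and the job is handed in when it is done.

Besides the shell and the picture viewer there is one more tool, called after "Emit:" in YAML: its name, and indented under it one key for each argument. move_arm: Moves the arm, as the interface text tells. Its arguments: {"type":"object","properties":{"increments":{"type":"array"}},"required":["increments"]}

```bash
ls; mkdir -p pics
python3 - <<'E'
from rig import ctrl, vision
import cv2,numpy as np
s=ctrl.read_state();print(s,ctrl.grip_depth)
for n in ['scene','top']:
    c=vision.camera(n);np.savez('pics/'+n+'0.npz',**c);cv2.imwrite(f'pics/{n}0.png',c['color']);print(n,c['camera_matrix'],c['T'])
w=vision.camera('wrist');print(w['mount'],w['camera_matrix'])
E
```

```text
pics
{'time_s': 0.0, 'joint_positions': array([ 7.22838385e+01,  2.02624568e+01,  9.36296772e+01,  8.51791993e-04,
        6.61891820e+01, -1.36706592e-01]), 'joint_vel': array([-0.0038917 ,  0.04882227,  0.00064949, -0.10464985,  0.11479417,
        0.02691346]), 'effort': array([ 5.29849076e-04, -5.93835104e+01, -3.34214973e+01,  6.99249096e-02,
        2.34279817e-02, -1.96694823e-04]), 'eef_pos': array([0.18868283, 0.59558308, 0.40395935]), 'tool_rot': array([[-4.44830682e-04, -9.53297211e-01,  3.02033491e-01],
       [-1.34778616e-03,  3.02033818e-01,  9.53296258e-01],
       [-9.99998993e-01,  1.69788671e-05, -1.41919469e-03]]), 'contact_force': array([-0.28281419, -0.01788717,  0.23622335]), 'torque': array([ 0.03667084,  0.04301507, -0.01305443]), 'grip_width': 0.09234145819041234} 0.1714
scene [[460.76194888   0.         252.85275824]
 [  0.         460.76194888 190.83250805]
 [  0.           0.           1.        ]] [[ 0.11416225  0.82125228 -0.55902744  1.26984446]
 [ 0.99343788 -0.09043983  0.070013   -0.10769516]
 [ 0.00693999 -0.56335188 -0.82618793  1.14463241]
 [ 0.          0.          0.          1.        ]]
top [[397.08777201   0.         253.7818043 ]
 [  0.         397.08777201 193.7208523 ]
 [  0.           0.           1.        ]] [[-0.00860804 -0.98231375  0.18704438  0.37422039]
 [-0.99979903  0.01184147  0.01617652 -0.01021369]
 [-0.0181053  -0.18686755 -0.98221826  1.13233626]
 [ 0.          0.          0.          1.        ]]
[[ 1.16844310e-03 -2.60155773e-01  9.65565952e-01  2.03100930e-02]
 [ 8.69082979e-04 -9.65565983e-01 -2.60156833e-01  7.41971568e-02]
 [ 9.99998940e-01  1.14313539e-03 -9.02111960e-04  7.59582674e-05]
 [ 0.00000000e+00  0.00000000e+00  0.00000000e+00  1.00000000e+00]] [[317.67600875   0.         256.36247679]
 [  0.         317.67600875 192.40390405]
 [  0.           0.           1.        ]]
```

View pics/top0.png

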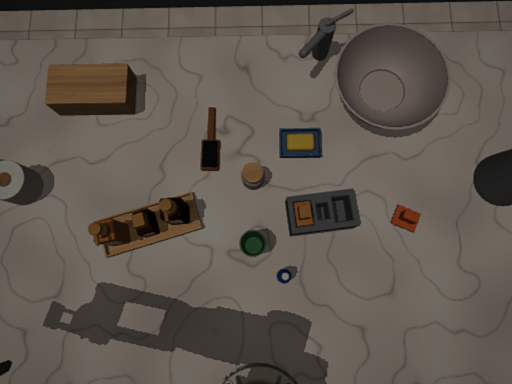

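View pics/scene0.png

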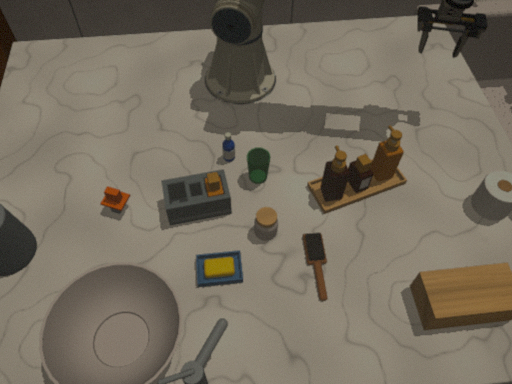

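The top view shows the tray at about (148,224) with the cartridge in the middle place at (145,222). The dock is at (322,212), its empty sleeve on the right at (342,208). The plug is at (406,217). The scene view agrees, with the cartridge at (360,175), the plug at (115,200) and the dock at (196,197).

```bash
cat > h.py <<'E'
import numpy as np,cv2
def cloud(c,T):
    K=c['camera_matrix'];d=c['depth'];v,u=np.indices(d.shape)
    P=np.stack([(u-K[0,2])/K[0,0]*d,(v-K[1,2])/K[1,1]*d,d],-1)
    W=P@T[:3,:3].T+T[:3,3];W[d<=0]=np.nan;return W
def rect(p):
    (c,s,a)=cv2.minAreaRect((p[:,:2]*1000).astype(np.float32));return np.round(c,1),np.round(s,1),round(a,1)
def blobs(W,m,mn=15):
    n,l,st,_=cv2.connectedComponentsWithStats(m.astype(np.uint8))
    for i in range(1,n):
        if st[i,4]>=mn:
            p=W[l==i];print(st[i].tolist(),*rect(p),'z',np.round(np.percentile(p[:,2],[5,50,95])*1000))
E
python3 - <<'E'
import numpy as np
from h import *
for n in ['top','scene']:
    c=np.load(f'pics/{n}0.npz');W=cloud(c,c['T']);x,y,z=W[...,0],W[...,1],W[...,2]
    hsv=cv2.cvtColor(c['color'],cv2.COLOR_BGR2HSV)
    ws=(x>.2)&(x<.75)&(np.abs(y)<.55)
    org=(hsv[...,0]<14)&(hsv[...,1]>150)&(hsv[...,2]>90)
    print(n);reg={'plug':(y<-.3)&(y>-.47)&(x<.6)&(z>.03),'plugtop':(y<-.3)&(y>-.47)&(x<.6)&(z>.075),'dock':(y<-.05)&(y>-.3)&(x<.55)&(z>.078)&(z<.094),'caps':ws&(z>.115)&(z<.13)&((y>.2)|(y<-.08)),'pumps':ws&(y>.1)&(z>.14),'tray':ws&(y>.1)&(z>.014)&(z<.024), 'dockfloor':(y<-.05)&(y>-.3)&(x<.55)&(z>-.0)&(z<.02)}
    for k,m in reg.items(): print(k);blobs(W,m&ws)
E
```

```text
top
plug
[390, 204, 31, 28, 517] [ 509.3 -405.7] [67.6 57.3] 65.4 z [45. 50. 90.]
plugtop
[401, 210, 18, 13, 148] [ 509.7 -405. ] [40.4 22.2] 64.2 z [79. 88. 91.]
dock
[287, 201, 73, 33, 1183] [ 518.3 -175.7] [ 83.7 180.9] 6.5 z [82. 86. 89.]
[280, 271, 9, 10, 21] [359.8 -67.2] [16.5 23.7] 48.9 z [78. 81. 85.]
caps
[298, 204, 14, 15, 161] [ 520.6 -122.9] [34.  30.2] 7.0 z [121. 125. 128.]
[131, 212, 15, 16, 169] [502.9 305.9] [33.8 30.8] 17.7 z [119. 124. 127.]
[101, 219, 17, 24, 57] [469.4 368.9] [28.2 64.2] 66.6 z [116. 123. 128.]
pumps
[159, 198, 18, 24, 267] [521.7 222.1] [34.  55.7] 71.1 z [149. 187. 192.]
[88, 222, 22, 24, 312] [464.  387.6] [32.4 58.2] 88.4 z [147. 185. 192.]
tray
[200, 164, 9, 5, 17] [669.4 152.9] [24.1  8.7] 70.4 z [15. 18. 23.]
[210, 165, 8, 5, 15] [667.3 123.8] [22.4  8.3] 66.0 z [14. 17. 23.]
[102, 191, 100, 66, 333] [504.1 306.4] [110.7 280.7] 16.7 z [16. 20. 23.]
[97, 201, 62, 20, 131] [540.9 366.9] [  6.7 179.2] 16.2 z [15. 20. 23.]
[127, 229, 3, 14, 18] [470.9 362. ] [36.5  4.2] 6.0 z [15. 19. 24.]
dockfloor
[275, 207, 95, 128, 5536] [ 375.1 -175. ] [
[... 1633 characters left out ...]
z [1. 2. 5.]
[156, 122, 58, 60, 842] [ 314.2 -206.5] [186.7 228.1] 90.0 z [0. 2. 5.]
[179, 127, 47, 49, 387] [ 329.8 -146.6] [ 85.5 223.3] 49.0 z [0. 1. 4.]
[230, 132, 4, 8, 15] [270.3 -54.2] [31.7  8. ] 2.1 z [0. 1. 4.]
[217, 150, 6, 8, 16] [343.  -99.8] [15.9 31.7] 86.0 z [1. 2. 5.]
[194, 154, 46, 43, 380] [ 427.  -116.7] [133.2 162.9] 89.5 z [ 0.  2. 10.]
[156, 183, 6, 9, 17] [ 450.5 -294.9] [12.3 28.3] 50.6 z [0. 1. 2.]
[156, 191, 8, 12, 35] [ 487.  -289.6] [40.1 20.3] 5.9 z [0. 1. 3.]
[170, 194, 17, 10, 112] [ 505.1 -233.3] [18.7 45.6] 7.4 z [ 2.  7. 17.]
[231, 198, 9, 10, 28] [534.5 -73.5] [26.3 28.9] 62.0 z [0. 2. 3.]
[156, 200, 10, 15, 57] [ 523.4 -286.7] [51.6 26.3] 2.0 z [0. 2. 5.]
```

Emit:
move_arm:
  increments:
    - [0.08, 0, 0, 0, 0.161]
    - [0.08, 0, 0, 0, 0.161]
    - [0.08, 0, 0, 0, 0.161]
    - [0.08, 0, 0, 0, 0.161]
    - [0.08, 0, 0, 0, 0.161]
    - [0.08, 0, 0, 0, 0.161]
    - [0.08, 0, 0, 0, 0]

```text
time_s: 1.02
eef_pos: [0.1887, 0.5957, 0.4044]
tool_rot: [[-0.0, -0.295, 0.956], [-0.001, 0.956, 0.295], [-1.0, -0.0, -0.0]]
contact_force: [0.5, -0.1, 0.4]
grip_width: 0.0799
```

```bash
cat >> h.py <<'E'
from rig import ctrl,vision
def plan(x,y,z,yaw):
    """remaining shift in tool axes (mm) to TCP target; turn in rad, yaw = jaw direction deg mod 180"""
    s=ctrl.read_state();R=s['tool_rot'];p=s['eef_pos']
    j=np.degrees(np.arctan2(R[1,2],R[0,2]));d=(j-yaw+90)%180-90
    print('t',round(s['time_s'],2),'tcp',np.round(p*1000,1),'jaw',round(j,2),'q',np.round(s['joint_positions'],0),'F',np.round(s['contact_force'],1),'w',round(s['grip_width'],4))
    print('shift',np.round(R.T@(np.array([x,y,z])-p)*1000,1),'turn',round(np.radians(d),4),'tilt',np.round(R[2],4))
def wrist(name=None):
    s=ctrl.read_state();c=vision.camera('wrist')
    T=np.eye(4);T[:3,:3]=s['tool_rot'];T[:3,3]=s['eef_pos'];T=T@c['mount']
    if name: cv2.imwrite(f'pics/{name}.png',c['color'])
    return c,T,cloud(c,T)
E
python3 -c "
from h import *
plan(.5035,.304,.40,17)"
```

```text
t 1.02 tcp [188.7 595.7 404.4] jaw 17.14 q [72. 20. 94.  0. 66. 55.] F [ 0.5 -0.1  0.4] w 0.0799
shift [   4.5 -371.5  214.8] turn 0.0024 tilt [-1.e+00 -4.e-04 -3.e-04]
```

Emit:
move_arm:
  increments:
    - [0.08, 0, -0.046, 0.027, 0]
    - [0.08, 0, -0.046, 0.027, 0]
    - [0.08, 0, -0.046, 0.027, 0]
    - [0.08, 0, -0.046, 0.027, 0]
    - [0.08, 0, -0.046, 0.027, 0]
    - [0.08, 0, -0.046, 0.027, 0]
    - [0.08, 0, -0.046, 0.027, 0]
    - [0.08, 0, -0.046, 0.026, 0]

```text
time_s: 2.02
eef_pos: [0.5035, 0.3058, 0.4047]
tool_rot: [[0.0, -0.298, 0.955], [0.0, 0.955, 0.298], [-1.0, 0.0, 0.0]]
contact_force: [-0.6, 0.1, 0.1]
grip_width: 0.0798
```

Emit:
move_arm:
  increments:
    - [0.07, 0, -0.003, 0, 0]
    - [0.07, 0, 0, 0, 0]

```text
time_s: 2.28
eef_pos: [0.503, 0.3042, 0.4045]
tool_rot: [[-0.001, -0.295, 0.956], [0.0, 0.956, 0.295], [-1.0, 0.0, -0.001]]
contact_force: [-0.2, -0.0, 0.1]
grip_width: 0.0699
```

```bash
python3 -c "
from h import *
plan(.5035,.304,.40,17)
c,T,W=wrist('w1');z=W[...,2]
blobs(W,(z>.119)&(z<.129),100)
blobs(W,(z>.079)&(z<.09),100)
"
```

```text
t 2.27 tcp [503.  304.2 404.5] jaw 17.14 q [31. 17. 98.  0. 65. 14.] F [-0.2 -0.   0.1] w 0.0699
shift [ 4.5 -0.4  0.5] turn 0.0025 tilt [-1.e+00  2.e-04 -7.e-04]
[238, 177, 40, 35, 1337] [502.4 305.1] [33.7 29.6] 17.2 z [122. 124. 125.]
[234, 255, 61, 18, 308] [527.1 246.3] [54.4  6.5] 9.8 z [120. 125. 129.]
[225, 162, 66, 44, 1498] [502.4 304.8] [64.1 43.7] 17.1 z [81. 84. 85.]
[236, 238, 54, 15, 232] [526.7 245.9] [55.2  9.6] 12.9 z [80. 85. 90.]
```

View pics/w1.png

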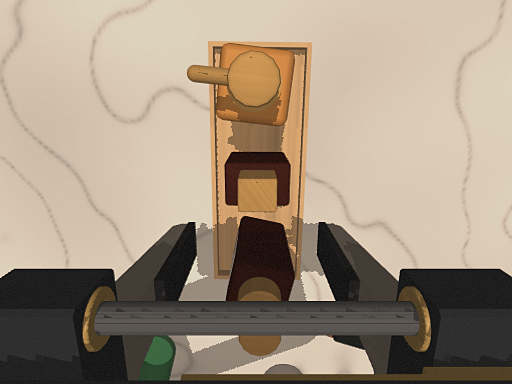

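The wrist view shows the cartridge cap at (258,190) midway between the fingers, with the honey pump above it and the dark pump at (260,260). The fingers have room on both sides. I'm descending to grip the cap.

Emit:
move_arm:
  increments:
    - [0.07, 0.02, 0.001, 0, 0]
    - [0.07, 0.025, 0, 0, 0]
    - [0.07, 0.025, 0, 0, 0]
    - [0.07, 0.025, 0, 0, 0]
    - [0.07, 0.02, 0, 0, 0]
    - [0.07, 0.01, 0, 0, 0]
    - [0.07, 0, 0, 0, 0]

```text
time_s: 3.2
eef_pos: [0.5023, 0.3059, 0.2794]
tool_rot: [[-0.001, -0.295, 0.955], [-0.0, 0.955, 0.295], [-1.0, -0.0, -0.001]]
contact_force: [0.5, 0.2, 0.3]
grip_width: 0.07
```

Emit:
move_arm:
  increments:
    - [0.02, 0, 0, 0, 0]
    - [0.02, 0, 0, 0, 0]
    - [0.02, 0, 0, 0, 0]
    - [0.02, 0, 0, 0, 0]
    - [0.02, 0, 0, 0, 0]
    - [0.02, 0, 0, 0, 0]

```text
time_s: 3.95
eef_pos: [0.503, 0.3052, 0.28]
tool_rot: [[0.0, -0.294, 0.956], [0.0, 0.956, 0.294], [-1.0, 0.0, 0.0]]
contact_force: [-0.4, -1.7, 4.8]
grip_width: 0.034
```

Emit:
move_arm:
  increments:
    - [0.02, -0.01, 0, 0, 0]
    - [0.02, -0.02, 0, 0, 0]
    - [0.02, -0.03, 0, 0, 0]
    - [0.02, -0.035, 0, 0, 0]
    - [0.02, -0.035, 0, 0, 0]
    - [0.02, -0.035, 0, 0, 0]
    - [0.02, -0.03, 0, 0, 0]
    - [0.02, -0.015, 0, 0, 0]

```text
time_s: 4.95
eef_pos: [0.5029, 0.3052, 0.4915]
tool_rot: [[0.002, -0.294, 0.956], [0.001, 0.956, 0.294], [-1.0, 0.0, 0.002]]
contact_force: [0.3, -0.7, -1.7]
grip_width: 0.0338
```

```bash
python3 -c "
from h import *
plan(.515,-.12,.48,6.7)"
```

```text
t 4.95 tcp [502.9 305.2 491.5] jaw 17.08 q [31. 13. 92.  0. 75. 14.] F [ 0.3 -0.7 -1.7] w 0.0338
shift [  11.1 -410.1 -113.3] turn 0.1811 tilt [-1.0e+00  5.0e-04  1.9e-03]
```

Emit:
move_arm:
  increments:
    - [0.02, 0, 0, 0, 0.09]
    - [0.02, 0, 0, 0, 0.091]
    - [0.02, 0, -0.02, -0.001, 0]
    - [0.02, 0, -0.04, -0.002, 0]
    - [0.02, 0, -0.045, -0.003, 0]
    - [0.02, 0, -0.045, -0.003, 0]
    - [0.02, 0, -0.045, -0.003, 0]
    - [0.02, 0, -0.045, -0.003, 0]

```text
time_s: 5.95
eef_pos: [0.5154, 0.0628, 0.4893]
tool_rot: [[-0.001, -0.118, 0.993], [-0.001, 0.993, 0.118], [-1.0, -0.0, -0.001]]
contact_force: [0.8, -0.5, -2.3]
grip_width: 0.0339
```

Emit:
move_arm:
  increments:
    - [0.02, 0, -0.045, -0.003, 0]
    - [0.02, 0, -0.045, -0.003, 0]
    - [0.02, 0, -0.045, -0.003, 0]
    - [0.02, 0, -0.045, -0.003, 0]
    - [0.02, 0, -0.045, -0.003, 0]
    - [0.02, 0, -0.045, -0.003, 0]
    - [0.02, 0, -0.045, -0.002, 0]
    - [0.02, 0, -0.02, 0, 0]

```text
time_s: 6.95
eef_pos: [0.5343, -0.2725, 0.4891]
tool_rot: [[-0.001, -0.116, 0.993], [0.0, 0.993, 0.116], [-1.0, 0.0, -0.001]]
contact_force: [0.1, 0.5, -3.0]
grip_width: 0.034
```

Emit:
move_arm:
  increments:
    - [0.02, 0, 0, 0, 0]
    - [0.02, 0, 0, 0, 0]

```text
time_s: 7.2
eef_pos: [0.535, -0.2691, 0.4894]
tool_rot: [[-0.001, -0.117, 0.993], [0.001, 0.993, 0.117], [-1.0, 0.001, -0.001]]
contact_force: [0.7, 0.2, -1.8]
grip_width: 0.0337
```

```bash
python3 -c "
from h import *
plan(.533,-.228,.48,6.7)
c,T,W=wrist('w2');np.savez('pics/w2.npz',W=W,col=c['color'],T=T,K=c['camera_matrix']);z=W[...,2]
for a,b in [(.08,.092),(.119,.131),(-.002,.012),(.195,.24)]:
  print(a);blobs(W,(z>a)&(z<b),100)
"
```

```text
t 7.2 tcp [ 535.  -269.1  489.4] jaw 6.75 q [-27.  14.  91.   0.  75. -34.] F [ 0.7  0.2 -1.8] w 0.0337
shift [ 9.5 41.1  2.9] turn 0.0008 tilt [-1.e+00  9.e-04 -6.e-04]
0.08
[213, 2, 93, 165, 9639] [ 525.3 -176.4] [100.3 179.8] 6.7 z [83. 85. 87.]
[407, 178, 95, 91, 258] [ 781.5 -305.5] [158.4  25. ] 58.1 z [81. 86. 91.]
[468, 360, 43, 13, 381] [ 906.1 -519.9] [67.6 11.4] 6.1 z [81. 86. 91.]
0.119
[242, 16, 35, 34, 1154] [ 519.3 -125.1] [33.9 30. ] 7.3 z [123. 124. 126.]
-0.002
[0, 0, 512, 301, 98123] [ 511.2 -287.8] [816.7 451.5] 6.8 z [-2. -0.  1.]
[385, 28, 73, 92, 1974] [ 741.5 -129. ] [ 72.2 110.4] 0.5 z [ 3.  5. 10.]
[243, 81, 32, 23, 717] [ 525.3 -176.2] [43.  29.5] 6.7 z [4. 6. 7.]
[235, 115, 48, 33, 1554] [ 531.4 -229.3] [67.1 45.3] 6.5 z [4. 6. 8.]
[437, 217, 75, 77, 4680] [ 894.8 -383.7] [117.8 133.2] 18.2 z [ 7.  9. 10.]
[219, 288, 76, 13, 469] [ 561.1 -497.3] [126.2  23.9] 6.8 z [-1.  0.  1.]
[0, 336, 49, 45, 1876] [ 162.6 -675.4] [78. 98.] 5.7 z [-1.  0.  2.]
[194, 336, 126, 38, 4169] [ 575.3 -617.8] [225.6  81.8] 7.0 z [-1.  0.  3.]
0.195
[215, 174, 84, 7, 473] [ 531.5 -248. ] [62.1  1.4] 6.6 z [219. 230. 238.]
```

View pics/w2.png

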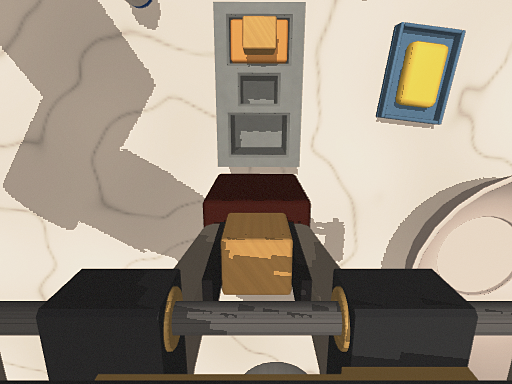

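The dock is clear in the wrist view: neighbour cap (260,33), lock socket (259,89), empty sleeve (259,133), and the held cartridge upright at (257,200). Next I check how the cartridge sits relative to the TCP.

```bash
python3 -c "
from h import *
d=np.load('pics/w2.npz');W=d['W'];z=W[...,2]
near=(abs(W[...,0]-.535)<.08)&(abs(W[...,1]+.269)<.06)
for a,b in [(.287,.305),(.325,.345),(.285,.32),(.215,.285)]:
  print(a);blobs(W,near&(z>a)&(z<b),60)
# face plane fit
m=near&(z>.222)&(z<.288)&(W[...,1]>-.256);p=W[m];a=np.c_[p[:,0]-.535,p[:,2]-.215,np.ones(len(p))];print(len(p),np.linalg.lstsq(a,p[:,1]+.269,rcond=None)[0], [np.percentile(p[:,0],[1,99])])
"
```

```text
0.287
[203, 197, 108, 31, 2642] [ 532.4 -255.6] [64.1 17.2] 6.2 z [289. 293. 303.]
0.325
[182, 232, 152, 67, 5832] [ 534.2 -269.2] [65.6 30.7] 6.6 z [328. 333. 342.]
0.285
[197, 196, 120, 42, 3824] [ 532.4 -255.6] [64.1 17.2] 6.2 z [289. 294. 318.]
0.215
[206, 174, 102, 24, 2001] [ 531.5 -247.9] [62.2  1.7] 6.6 z [223. 259. 283.]
2058 [0.11765249 0.00022127 0.02167072] [array([0.50143172, 0.56154852])]
```

Emit:
move_arm:
  increments:
    - [0.02, 0, 0.02, 0.001, 0]
    - [0.02, 0, 0.0215, 0.001, 0]
    - [0.02, 0.02, 0, 0, 0]
    - [0.02, 0.03, 0, 0, 0]
    - [0.02, 0.03, 0, 0, 0]
    - [0.02, 0.025, 0, 0, 0]
    - [0.02, 0.007, 0, 0, 0]
    - [0.02, 0, 0, 0, 0]

```text
time_s: 8.25
eef_pos: [0.5326, -0.2276, 0.3781]
tool_rot: [[-0.0, -0.118, 0.993], [0.0, 0.993, 0.118], [-1.0, 0.0, -0.0]]
contact_force: [0.1, -0.4, -1.6]
grip_width: 0.0338
```

```bash
python3 -c "
from h import *
plan(.5323,-.2277,.281,6.7)
c,T,W=wrist();z=W[...,2]
near=(abs(W[...,0]-.535)<.08)&(abs(W[...,1]+.2)<.13)
for a,b in [(.172,.187),(.08,.092),(.119,.131)]:
  print(a);blobs(W,near&(z>a)&(z<b),60)
m=near&(z>.11)&(z<.17)&(W[...,1]<-.19)&(W[...,1]>-.22);p=W[m];a=np.c_[p[:,0]-.532,p[:,2]-.1,np.ones(len(p))];print(len(p),np.linalg.lstsq(a,p[:,1],rcond=None)[0])
"
```

```text
t 8.25 tcp [ 532.6 -227.6  378.1] jaw 6.75 q [-23.  18. 101.   0.  61. -30.] F [ 0.1 -0.4 -1.6] w 0.0338
shift [97.1 -0.1 -0.3] turn 0.001 tilt [-1.e+00  1.e-04 -0.e+00]
0.172
[203, 195, 108, 32, 2442] [ 530.  -214.2] [64.3 16.9] 7.0 z [175. 181. 183.]
0.08
[192, 15, 130, 215, 12625] [ 525.1 -174.7] [100.3 177. ] 6.6 z [83. 86. 87.]
[217, 39, 80, 58, 2184] [ 519.3 -124.7] [64.1 43.8] 7.1 z [83. 85. 86.]
0.119
[232, 38, 50, 47, 2304] [ 519.3 -124.9] [34.1 29.7] 7.1 z [123. 125. 126.]
[215, 177, 84, 5, 301] [ 529.2 -206.7] [62.2  1.4] 6.6 z [119. 125. 130.]
1757 [ 0.11777487  0.00133792 -0.20614218]
```

Emit:
move_arm:
  increments:
    - [0.02, 0.01, 0, 0, 0]
    - [0.02, 0.01, 0, 0, 0]
    - [0.02, 0.01, 0, 0, 0]
    - [0.02, 0.01, 0, 0, 0]
    - [0.02, 0.01, 0, 0, 0]
    - [0.02, 0.01, 0, 0, 0]

```text
time_s: 9.05
eef_pos: [0.5324, -0.2285, 0.3169]
tool_rot: [[-0.0, -0.117, 0.993], [0.0, 0.993, 0.117], [-1.0, 0.0, -0.0]]
contact_force: [-0.2, -0.6, -1.8]
grip_width: 0.0337
```

Emit:
move_arm:
  increments:
    - [0.02, 0.01, 0, 0, 0]
    - [0.02, 0.01, 0, 0, 0]
    - [0.02, 0.008, 0, 0, 0]
    - [0.02, 0.005, 0, 0, 0]
    - [0.02, 0.003, 0, 0, 0]
    - [0.02, 0, 0, 0, 0]

```text
time_s: 9.8
eef_pos: [0.5324, -0.2285, 0.2816]
tool_rot: [[-0.0, -0.117, 0.993], [0.0, 0.993, 0.117], [-1.0, 0.0, -0.0]]
contact_force: [0.0, -0.3, -2.5]
grip_width: 0.0338
```

Emit:
move_arm:
  increments:
    - [0.02, 0.001, 0, 0, 0]
    - [0.02, 0.001, 0, 0, 0]
    - [0.02, 0, 0, 0, 0]

```text
time_s: 10.18
eef_pos: [0.5326, -0.2286, 0.281]
tool_rot: [[0.001, -0.117, 0.993], [-0.0, 0.993, 0.117], [-1.0, -0.001, 0.001]]
contact_force: [-3.0, 1.5, 8.7]
grip_width: 0.0337
```

Emit:
move_arm:
  increments:
    - [0.06, 0, 0, 0, 0]
    - [0.06, 0, 0, 0, 0]
    - [0.06, 0, 0, 0, 0]
    - [0.06, -0.02, 0, 0, 0]
    - [0.06, -0.03, 0, 0, 0]
    - [0.06, -0.04, 0, 0, 0]
    - [0.06, -0.03, 0, 0, 0]
    - [0.06, 0, 0, 0, 0]

```text
time_s: 11.18
eef_pos: [0.533, -0.2287, 0.402]
tool_rot: [[0.004, -0.117, 0.993], [-0.002, 0.993, 0.117], [-1.0, -0.002, 0.004]]
contact_force: [0.4, -0.3, -0.2]
grip_width: 0.0598
```

```bash
python3 -c "
from h import *
plan(.510,-.407,.40,-25.8)
c,T,W=wrist();z=W[...,2]
near=(abs(W[...,0]-.53)<.1)&(abs(W[...,1]+.2)<.13)
for a,b in [(.08,.092),(.119,.131)]:
  print(a);blobs(W,near&(z>a)&(z<b),60)
# dark body shoulder
m=near&(z>.07)&(z<.095)&(c['color'].max(-1)<60);blobs(W,m,60)
"
```

```text
t 11.18 tcp [ 533.  -228.7  402. ] jaw 6.7 q [-23.  16.  99.   0.  64. -30.] F [ 0.4 -0.3 -0.2] w 0.0598
shift [   2.2 -174.4  -43.7] turn 0.5673 tilt [-1.     -0.0022  0.0039]
0.08
[196, 21, 118, 201, 14299] [ 525.4 -176.4] [100.4 179.9] 6.7 z [83. 85. 87.]
[218, 42, 74, 54, 1892] [ 519.3 -124.7] [64.1 44. ] 6.7 z [82. 84. 86.]
0.119
[232, 42, 46, 43, 1891] [ 519.3 -124.9] [34.  29.8] 6.6 z [123. 125. 126.]
[235, 178, 41, 36, 1419] [ 531.9 -229.3] [33.7 30.8] 5.7 z [123. 125. 126.]
[220, 160, 69, 47, 389] [ 530.8 -228.9] [66.1 45.2] 6.7 z [73. 82. 85.]
```

Emit:
move_arm:
  increments:
    - [0.06, 0, 0, 0, 0.142]
    - [0.06, 0, 0, 0, 0.142]
    - [0.06, 0, 0, 0, 0.142]
    - [0.06, 0, 0, 0, 0.141]
    - [0.06, 0, -0.035, 0.012, 0]
    - [0.06, 0, -0.05, 0.016, 0]
    - [0.06, 0, -0.05, 0.016, 0]
    - [0.06, 0, -0.035, 0.013, 0]

```text
time_s: 12.22
eef_pos: [0.5089, -0.4081, 0.3975]
tool_rot: [[-0.002, 0.436, 0.9], [0.002, 0.9, -0.436], [-1.0, 0.0, -0.003]]
contact_force: [0.4, 0.3, 0.1]
grip_width: 0.0598
```

Emit:
move_arm:
  increments:
    - [0.06, 0, 0, 0, 0]
    - [0.06, 0, 0, 0, 0]

```text
time_s: 12.48
eef_pos: [0.5095, -0.4057, 0.3981]
tool_rot: [[-0.002, 0.435, 0.9], [0.002, 0.9, -0.435], [-1.0, 0.001, -0.003]]
contact_force: [-0.3, -0.0, 0.7]
grip_width: 0.0604
```

```bash
python3 -c "
from h import *
c,T,W=wrist();z=W[...,2]
near=(abs(W[...,0]-.51)<.1)&(abs(W[...,1]+.407)<.1)
for a,b in [(.083,.094),(.043,.053)]:
  print(a);blobs(W,near&(z>a)&(z<b),60)
plan(.510,-.407,.40,-25.8)
"
```

```text
0.083
[246, 168, 24, 42, 959] [ 507.9 -407.5] [39.7 21.8] 64.8 z [86. 88. 89.]
0.043
[231, 149, 53, 62, 2070] [ 507.5 -407.7] [66.2 55.2] 65.4 z [46. 48. 49.]
t 12.53 tcp [ 509.8 -405.3  398.5] jaw -25.76 q [-39.  23.  90.   0.  67. -13.] F [-0.7 -0.3  0. ] w 0.0601
shift [-1.5 -1.4  0.9] turn 0.0007 tilt [-1.e+00  8.e-04 -2.e-03]
```

Emit:
move_arm:
  increments:
    - [0.06, 0.02, -0.0027, -0.0009, -0.012]
    - [0.06, 0.03, 0, 0, 0]
    - [0.06, 0.035, 0, 0, 0]
    - [0.06, 0.035, 0, 0, 0]
    - [0.06, 0.025, 0, 0, 0]
    - [0.06, 0.01, 0, 0, 0]
    - [0.06, 0, 0, 0, 0]

```text
time_s: 13.4
eef_pos: [0.5077, -0.4078, 0.2439]
tool_rot: [[-0.001, 0.423, 0.906], [0.001, 0.906, -0.423], [-1.0, 0.0, -0.001]]
contact_force: [0.2, 1.0, 0.3]
grip_width: 0.0597
```

Emit:
move_arm:
  increments:
    - [0.01, 0, 0, 0, 0]
    - [0.01, 0, 0, 0, 0]
    - [0.01, 0, 0, 0, 0]
    - [0.01, 0, 0, 0, 0]
    - [0.01, 0, 0, 0, 0]
    - [0.01, 0, 0, 0, 0]

```text
time_s: 14.15
eef_pos: [0.5079, -0.4085, 0.245]
tool_rot: [[0.0, 0.424, 0.906], [-0.0, 0.906, -0.424], [-1.0, -0.0, 0.001]]
contact_force: [-0.4, -0.8, 3.7]
grip_width: 0.0218
```

Emit:
move_arm:
  increments:
    - [0.01, -0.02, 0, 0, 0]
    - [0.01, -0.04, 0, 0, 0]
    - [0.01, -0.045, 0, 0, 0]
    - [0.01, -0.045, 0, 0, 0]
    - [0.01, -0.035, 0, 0, -0.138]
    - [0.01, -0.015, 0, 0, -0.138]
    - [0.01, 0, 0, 0, -0.138]
    - [0.01, 0, 0, 0, -0.139]

```text
time_s: 15.15
eef_pos: [0.5075, -0.4081, 0.4461]
tool_rot: [[0.001, -0.119, 0.993], [-0.0, 0.993, 0.119], [-1.0, -0.001, 0.001]]
contact_force: [0.7, -0.1, -2.8]
grip_width: 0.0219
```

Emit:
move_arm:
  increments:
    - [0.01, 0, 0.025, 0.008, 0]
    - [0.01, 0, 0.04, 0.01, 0]
    - [0.01, 0, 0.04, 0.01, 0]
    - [0.01, 0, 0.04, 0.01, 0]
    - [0.01, 0, 0.0235, 0.0064, 0]
    - [0.01, 0, 0, 0, 0]
    - [0.01, 0, 0, 0, 0]

```text
time_s: 16.02
eef_pos: [0.5325, -0.2357, 0.4451]
tool_rot: [[0.0, -0.114, 0.993], [-0.0, 0.993, 0.114], [-1.0, -0.0, 0.0]]
contact_force: [0.3, -0.4, -1.8]
grip_width: 0.0221
```

```bash
python3 -c "
from h import *
plan(.5253,-.1764,.445,6.7)
c,T,W=wrist('w3');np.savez('pics/w3.npz',W=W,col=c['color']);z=W[...,2]
near=(abs(W[...,0]-.53)<.1)&(abs(W[...,1]+.2)<.13)
for a,b in [(.08,.092),(.119,.131),(-.002,.012),(.19,.235),(.239,.256),(.28,.30)]:
  print(a);blobs(W,near&(z>a)&(z<b),60)
"
```

```text
t 16.02 tcp [ 532.5 -235.7  445.1] jaw 6.56 q [-24.  14.  96.  -0.  69. -31.] F [ 0.3 -0.4 -1.8] w 0.0221
shift [ 0.1 59.7 -0.4] turn -0.0024 tilt [-1.e+00 -5.e-04  3.e-04]
0.08
[206, 25, 103, 151, 8536] [ 523.5 -161. ] [100.5 149.3] 6.6 z [83. 86. 87.]
[225, 44, 65, 47, 1467] [ 519.4 -125. ] [64.2 43.6] 6.7 z [83. 84. 86.]
[228, 150, 59, 26, 891] [ 530.7 -221.2] [63.5 27.6] 6.8 z [83. 85. 86.]
0.119
[238, 44, 39, 37, 1413] [ 519.3 -125.2] [34.  29.7] 6.9 z [123. 125. 126.]
[240, 162, 36, 14, 479] [ 530.8 -220.2] [33.9 12.2] 6.5 z [122. 125. 126.]
-0.002
[178, 18, 56, 206, 5055] [ 452.7 -199.9] [261.4  53.1] 88.0 z [-1. -0.  1.]
[303, 34, 49, 201, 5699] [ 605. -200.] [ 52.8 260.4] 0.7 z [-1. -0.  1.]
[240, 106, 35, 25, 846] [ 525.4 -177.2] [43.1 30.1] 6.6 z [4. 6. 8.]
0.19
0.239
[208, 176, 98, 58, 3873] [ 529.7 -218.5] [56.4 34.3] 7.0 z [246. 248. 249.]
0.28
[196, 219, 122, 81, 4966] [ 534.8 -231.4] [45.9 43.3] 37.3 z [283. 288. 297.]
```

View pics/w3.png

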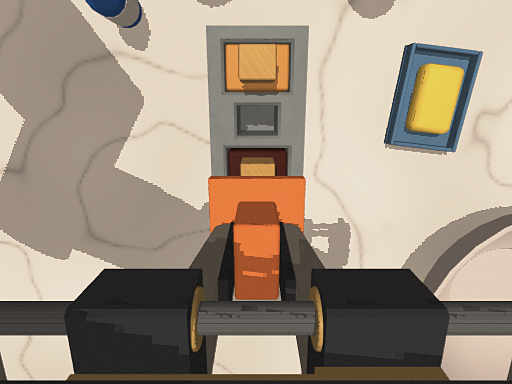

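The socket is at (258,119), free and clear. The plug flange is square to the dock at (257,205). Moving over the socket and part way down.

Emit:
move_arm:
  increments:
    - [0.01, 0, 0.02, 0, 0]
    - [0.01, 0, 0.025, 0.0005, 0]
    - [0.01, 0, 0.013, 0, 0]
    - [0.01, 0.025, 0, 0, 0]
    - [0.01, 0.035, 0, 0, 0]
    - [0.01, 0.03, 0, 0, 0]
    - [0.01, 0.01, 0, 0, 0]
    - [0.01, 0, 0, 0, 0]

```text
time_s: 17.08
eef_pos: [0.5265, -0.1782, 0.3447]
tool_rot: [[-0.001, -0.115, 0.993], [0.0, 0.993, 0.115], [-1.0, 0.0, -0.001]]
contact_force: [-0.1, 0.4, -1.9]
grip_width: 0.0216
```

```bash
python3 -c "
from h import *
plan(.526,-.178,.291,6.7)
c,T,W=wrist('w4');z=W[...,2]
near=(abs(W[...,0]-.53)<.1)&(abs(W[...,1]+.18)<.12)
for a,b in [(.08,.092),(.119,.131),(.137,.157)]:
  print(a);blobs(W,near&(z>a)&(z<b),60)
"
```

```text
t 17.07 tcp [ 526.5 -178.2  344.7] jaw 6.58 q [-19.  18. 105.  -0.  57. -25.] F [-0.1  0.4 -1.9] w 0.0216
shift [53.7  0.3 -0.4] turn -0.0021 tilt [-1.e+00  3.e-04 -7.e-04]
0.08
[187, 80, 141, 176, 9658] [ 522.8 -154.7] [100.4 136.4] 6.7 z [83. 86. 87.]
[214, 104, 87, 59, 2352] [ 519.4 -124.7] [64. 43.] 6.6 z [83. 85. 86.]
0.119
[230, 115, 55, 48, 2578] [ 519.4 -124.7] [34.1 29.3] 6.6 z [123. 125. 126.]
[234, 285, 47, 16, 93] [ 532.2 -232.8] [33.2 12.5] 6.5 z [123. 124. 126.]
0.137
[208, 176, 98, 58, 3919] [ 523.5 -161. ] [56.2 34.3] 6.9 z [146. 147. 149.]
```

View pics/w4.png

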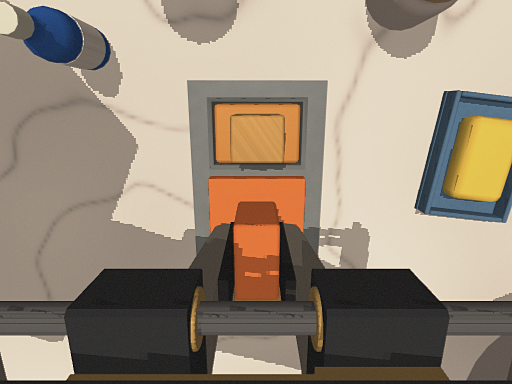

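The plug stands over the socket, with its flange at (257,205) just clear of the neighbour cap. The measured centre is within about 0.5 mm of the socket.

Emit:
move_arm:
  increments:
    - [0.01, 0.008, 0, 0, 0]
    - [0.01, 0.008, 0, 0, 0]
    - [0.01, 0.008, 0, 0, 0]
    - [0.01, 0.008, 0, 0, 0]
    - [0.01, 0.008, 0, 0, 0]
    - [0.01, 0.006, 0, 0, 0]
    - [0.01, 0.005, 0, 0, 0]
    - [0.01, 0, 0, 0, 0]

```text
time_s: 18.12
eef_pos: [0.5263, -0.1782, 0.2933]
tool_rot: [[-0.001, -0.115, 0.993], [0.0, 0.993, 0.115], [-1.0, 0.0, -0.001]]
contact_force: [0.3, 0.1, -2.5]
grip_width: 0.0219
```

Emit:
move_arm:
  increments:
    - [0.01, 0.001, 0, 0, 0]
    - [0.01, 0.001, 0, 0, 0]
    - [0.01, 0.001, 0, 0, 0]
    - [0.01, 0, 0, 0, 0]

```text
time_s: 18.62
eef_pos: [0.5265, -0.1782, 0.291]
tool_rot: [[0.0, -0.115, 0.993], [-0.0, 0.993, 0.115], [-1.0, -0.0, 0.0]]
contact_force: [-0.9, 0.2, 2.0]
grip_width: 0.0216
```

Emit:
move_arm:
  increments:
    - [0.01, 0.001, 0, 0, 0]
    - [0.01, 0, 0, 0, 0]

```text
time_s: 18.88
eef_pos: [0.5265, -0.1782, 0.2909]
tool_rot: [[0.0, -0.115, 0.993], [-0.0, 0.993, 0.115], [-1.0, -0.0, 0.0]]
contact_force: [-2.8, 1.6, 13.6]
grip_width: 0.022
```

Emit:
move_arm:
  increments:
    - [0.05, 0, 0, 0, 0]
    - [0.05, 0, 0, 0, 0]
    - [0.05, 0, 0, 0, 0]
    - [0.05, -0.02, 0, 0, 0]
    - [0.05, -0.03, 0, 0, 0]
    - [0.05, -0.04, 0, 0, 0]
    - [0.05, -0.03, 0, 0, 0]
    - [0.05, 0, 0, 0, 0]

```text
time_s: 19.88
eef_pos: [0.527, -0.1784, 0.4119]
tool_rot: [[0.004, -0.115, 0.993], [-0.001, 0.993, 0.115], [-1.0, -0.002, 0.004]]
contact_force: [-0.4, -0.4, -0.4]
grip_width: 0.0503
```

```bash
python3 -c "
from h import *
plan(.526,-.178,.291,6.7)
c,T,W=wrist('w5');z=W[...,2]
near=(abs(W[...,0]-.53)<.1)&(abs(W[...,1]+.18)<.13)
for a,b in [(.09,.10),(.078,.089),(.119,.13),(.131,.14)]:
  print(a);blobs(W,near&(z>a)&(z<b),60)
"
```

```text
t 19.88 tcp [ 527.  -178.4  411.9] jaw 6.59 q [-19.  14. 102.   0.  64. -25.] F [-0.4 -0.4 -0.4] w 0.0503
shift [120.9   0.8  -1.5] turn -0.002 tilt [-1.     -0.0019  0.004 ]
0.09
[225, 149, 60, 67, 2561] [ 525.5 -177. ] [56.  65.9] 6.8 z [92. 94. 95.]
[238, 219, 35, 5, 125] [ 530.1 -214.9] [33.8  2.3] 7.7 z [ 90.  96. 100.]
0.078
[200, 85, 110, 179, 10494] [ 525.4 -176.7] [100.2 180.2] 6.6 z [83. 85. 87.]
0.119
[234, 112, 42, 37, 1497] [ 519.4 -125.1] [34.  29.8] 6.6 z [123. 125. 126.]
[237, 229, 37, 33, 1177] [ 531.6 -228.6] [33.4 30.6] 7.2 z [122. 125. 126.]
0.131
[242, 171, 26, 46, 1178] [ 525.5 -176.9] [21.6 39.9] 6.2 z [132. 134. 135.]
```

View pics/w5.png

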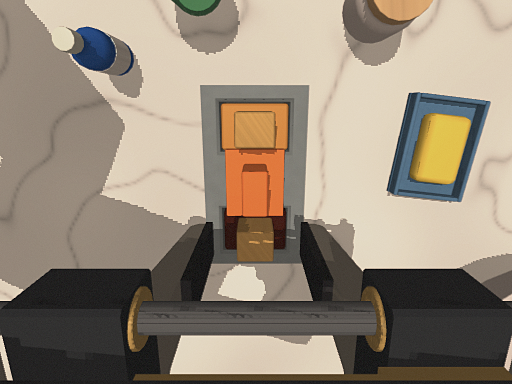

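The last view shows the plug's flange flat on the dock at (255,183), top at 94 mm, and the dark cartridge home at (255,240), cap at 125 mm. The gripper is clear of everything, so I'm handing in.

```bash
python3 -c "
from rig import ticket
print(ticket.close_job())"
```

```text
the job is handed in; nothing more can be done
None
```

I gripped the dark cartridge by its cap, lowered it slowly into the empty sleeve until it touched the floor, then plugged the lock plug into the socket and pressed lightly (about 14 N). I handed the job in at about 20 s of robot time, with the gripper open and about 120 mm above where it released the plug; `close_job` reports no verdict.

Last wrist-camera checks:
- **Cartridge:** cap top at 125 mm, as expected when home, about 0.6 mm from the sleeve centre and square to about 0.5°.
- **Plug:** flange top at 94 mm, so flat on the dock, within about 0.5 mm of the socket centre and square to about 0.5°.
- **Neighbour cartridge:** position unchanged.
- **Other things:** I did not re-measure them afterwards. The arm passed above them and no reading showed unexpected contact.

One small disagreement: the wrist camera put held parts about 1 mm off the tool centre. I aligned part to dock within the same camera view, so the offset cancelled.

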